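Set out the sample glassware around the magnetic stirrer

TASK

Set out the bench for the next evaporation: stand the steel beaker centred on the stirrer's round plate with the white cover seated on top of it, and move the round-bottom flask from its black rubber ring to the cork ring, upright. Stand the tall white bottle on the bench between the stirrer and the cork ring, in line with their centres and about halfway. Set everything down without dropping it or tipping it over, and leave the short white jar where it is.

Things in the scene. Friction and masses are not known exactly. Their poses are not given: they have to be found in the camera images.
- plate (a point): centre of the top face of the stirrer's round white plate (104 mm across), 53 mm above the bench. The stirrer is a fixed low white box, 110 mm along its x and 120 mm along its y, two black knobs on its -x face (the robot's side, to within 0.12 rad of yaw). The point's z is up. The cork ring lies along the stirrer's +y or -y direction, 290 to 340 mm from this point.
- cork_ring: light brown cork ring fixed to the bench, 76 mm outside, 40 mm hole, 25 mm high; origin at the centre of its underside on the bench, z up. The flask's bulb sits in the hole
- flask_stand: black rubber ring of the same size as the cork ring, fixed to the bench, holding the flask at the start; origin at the centre of its underside, z up
- flask: clear round-bottom flask: bulb 60 mm across (its centre 30 mm above the origin), straight neck 24 mm across from 58 to 105 mm above the origin (27 mm lip in the top 3 mm, seen only). Origin at the bottom of the bulb, z up along the neck. Seated in a ring, the origin is about 17 mm above the bench. Weighted low, about 90 g
- beaker: straight stainless steel beaker, 58 mm outside, 52 mm inside, 75 mm high, open at the top, about 140 g; origin at the centre of its underside, z up
- cover: white round cover: plug 40 mm across and 6 mm deep at the bottom, flange disc 66 mm across from 6 to 10 mm, upright knob 16 mm across from 10 to 40 mm above the origin. Origin at the centre of the plug's underside, z up. It lies right way up on its plug. Seated on the beaker its origin is 69 mm above the beaker's origin. About 60 g
- bottle: tall white plastic bottle with grey screw cap: body 48 mm across, straight up to 75 mm, cap 34 mm across from 85 to 105 mm (top). Origin at the centre of its underside, z up. About 160 g
- jar: short white plastic jar, like the bottle but only 60 mm high (body 48 mm across up to 30 mm, grey cap 34 mm across from 40 to 60 mm); to be left where it is. Origin at the centre of its underside, z up
Things that resemble listed ones, but are neither listed nor needed, are in the scene too. Leave any orange or red look-alike of the cover alone.

How it is judged:
By the outcome, as a careful person would: the job done as asked, in the order asked, and still so for the second after the job is handed in, with the robot touching nothing.
It also fails if it takes over 112 s, if anything falls off the work surface, if the arm or the gripper's body presses on something with over 40 N, if the wrist force passes 120 N, or if a joint passes its speed limit or range.

ROBOT

A 7-joint arm with a two-finger parallel gripper is mounted at the origin on the work surface. World frame = base frame: x ahead of the robot, y to its left, z up, the work surface at z = 0. Lengths are in m, angles in rad, forces in N, time in s.
With the tool pointing down it reaches from about 0.4 to 0.85 m from the base axis. Payload 10.4 kg.
Tool frame: the origin (TCP) lies at the centre of the arm's flange, where the gripper is bolted on; the fingertips stand 173 mm ahead of it and the grasp point (between the pads) lies 155 mm ahead of it (r.pinch_z is the z of the grasp point in the tool frame, in m); z points along the fingers, y is the direction in which the jaws open and shut (so a half turn about z gives the same grasp; the last joint's range is limited). The gripper opens to 85 mm and grips with 20 to 120 N. Pads are 22 mm wide; open, the fingers measure 114 mm over their backs; the gripper's body (76 mm by 85 mm) begins 54 mm behind the grasp point. The pads swing forward as they close: fully open they stand 13 mm farther back than shut.
Start: joints at [-1.338, 0.332, -0.065, 1.46, 0.022, 1.35, -0.088], TCP at [0.158, 0.605, 0.405] pointing down, gripper open.
Joint ranges: [-2.6, 2.6], [-0.5, 2.12], [-1.47, 1.34], [0.16, 2.42], [-1.27, 4.41], [0.06, 2.06], [-2.6, 2.6]. Speed limits (rad/s): [2.22, 2.22, 2.79, 2.79, 3.14, 3.14, 3.14].

INTERFACE

Orientations are given as a unit quaternion [x, y, z, w].
In Python, from station import r gives the robot as it stands.
- The arm moves only by the shell command python3 -m pendant 'ROWS' [OPENING] [FORCE]. ROWS is JSON, a list of rows, each a list of 2 entries, a list of its own where there are three numbers: the shift along the tool's x, y, z in m, then the turn, a rotation vector about the tool's x, y, z in degrees. A call has 1 to 10 rows; each row shifts and turns the pose as measured when the row begins, along the tool's axes as they then stand; what a row does not reach is not made up. A row lasts 1/12 s, in which the tool goes at most 41.7 mm and 7.16 degrees, less where a joint would pass 70% of its speed; a pose out of reach is approached as far as the arm can. A call with a gripper value outside its range is refused whole. OPENING is the gripper's target within -1 to 1 (shut at 1, half-way at 0, fully open at -1), set as the call begins (- or left out, the last holds). The fingers move at their own pace and stop on an object; FORCE is the grip in N (left out, the last holds). Time passes only in rows, so rows that do not move let the fingers close. It gives the time, the measured TCP pose, the force and the opening at its end, in the units of the state.
- r.observe(): the state, without advancing time (a new reading comes with each control period).
- r.camera(name): name is "scene" or "top" or "wrist"; returns a dict with "pixels" (400x640x3 uint8, blue, green, red), "depth" (400x640 float32, m along the optical axis (not along the pixel's ray), 0 where there is no reading), "mtx" (3x3 intrinsics, pixels), "R" (3x3) and "t" (3): a world point X has camera coordinates R X + t. Camera axes: x right, y down, z forward; pixel columns grow to the right and rows downward; lengths in m; the calibration is good to about 2 mm. A picture is of the moment at which its call begins.
- r.close_job(): hands the job in, once; it reports no verdict.
The state is a dict: "clock": time; "joint_pos": joint angles; "qvel": joint speeds; "tau": joint torques, N m; "tcp_pos": TCP position; "eef_rot": TCP orientation; "contact_force": force on the tool from outside, world axes, zero at the start; "wrist_torque": the same for the moment, N m; "grip_width": finger opening in m.
Only numpy, scipy, OpenCV 4.12 (cv2) and the standard library are available. Lean on these libraries where they do the work, as an engineer would, in place of code of your own. Each camera call takes 0.05 s, during which the arm holds its last target.

## Working session

There is one attempt and no reset: what is moved stays moved. The work goes in short steps, Python scripts to look and compute and a shell command to move; the robot and the scene stay as the last step left them, time stands still between calls to the robot, and variables do not carry over. Pictures are saved under pics/ and viewed, and the job is handed in when it is done.

```bash
ls; mkdir -p pics; python3 - <<'E'
from station import r
import cv2
s=r.observe(); print(s, r.pinch_z)
for n in("scene","top","wrist"):
    c=r.camera(n); cv2.imwrite(f"pics/{n}0.png",c["pixels"]); print(n,c["mtx"].round(1).tolist(),c["R"].round(3).tolist(),c["t"].round(3).tolist())
E
```

```text
pics
{'clock': 0.0, 'joint_pos': array([-1.33759776,  0.33288801, -0.0647154 ,  1.46093888,  0.02160025,
        1.34986271, -0.08848713]), 'qvel': array([-0.00100683, -0.00016665,  0.00167831,  0.00202039, -0.00050872,
       -0.00103309,  0.00116467]), 'tau': array([-6.68136345e-04, -6.25433064e+01,  4.87629231e-02, -3.91615248e+01,
        1.61816902e-02,  9.60735924e-03, -1.81097028e-05]), 'tcp_pos': array([0.15809142, 0.60455105, 0.40390687]), 'eef_rot': array([ 1.27526822e-01,  9.91834875e-01, -6.98072283e-04, -6.03495554e-05]), 'contact_force': array([ 0.31327587, -0.30288795,  0.31858402]), 'wrist_torque': array([ 0.00010238, -0.0230405 , -0.00851382]), 'grip_width': 0.08566907562248423} 0.1547
scene [[381.7, 0.0, 322.3], [0.0, 381.7, 197.7], [0.0, 0.0, 1.0]] [[0.695, 0.719, -0.003], [0.564, -0.548, -0.617], [-0.445, 0.428, -0.787]] [-0.367, -0.22, 1.24]
top [[396.5, 0.0, 319.4], [0.0, 396.5, 202.8], [0.0, 0.0, 1.0]] [[-0.025, -1.0, 0.004], [-0.989, 0.024, -0.145], [0.145, -0.007, -0.989]] [0.036, 0.485, 0.907]
wrist [[317.4, 0.0, 315.6], [0.0, 317.4, 198.8], [0.0, 0.0, 1.0]] [[0.252, 0.968, -0.002], [0.931, -0.242, 0.272], [0.262, -0.07, -0.962]] [-0.623, -0.036, 0.379]
```

View pics/scene0.png

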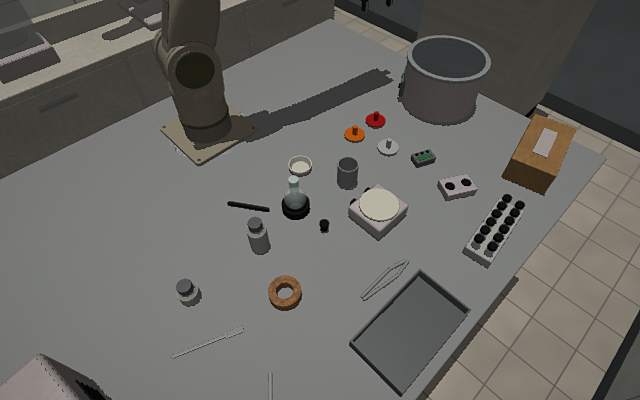

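View pics/top0.png

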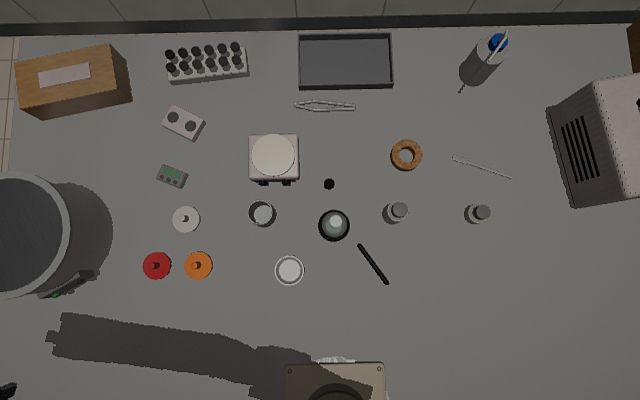

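View pics/wrist0.png

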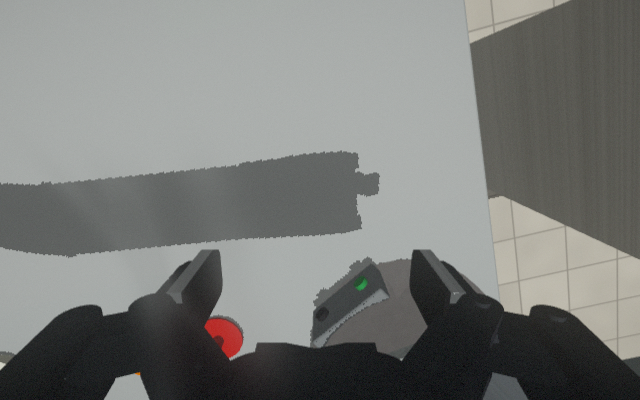

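Top view: stirrer plate (274,155), cork ring (406,155), beaker (262,213), white cover (186,219), flask on black ring (334,225), tall bottle (397,211), jar (478,213), and decoys in orange/red. There is also a white dish at (290,270) and a stopper at (329,184). I'll take zoomed crops next, to measure from.

```bash
cat > h.py <<'E'
import numpy as np, cv2
from station import r
def ray(c,uv,z):
    d=np.linalg.inv(c["mtx"])@np.array([uv[0],uv[1],1.]); o=-c["R"].T@c["t"]; d=c["R"].T@d
    return o+d*(z-o[2])/d[2]
def proj(c,X):
    p=c["mtx"]@(c["R"]@np.asarray(X)+c["t"]); return p[:2]/p[2]
E
python3 - <<'E'
from h import *
c=r.camera("top")["pixels"]; cv2.imwrite("pics/topz.png",cv2.resize(c[125:285,140:500],None,fx=2.2,fy=2.2,interpolation=cv2.INTER_CUBIC))
c=r.camera("scene")["pixels"]; cv2.imwrite("pics/scz.png",cv2.resize(c[100:310,165:445],None,fx=2.8,fy=2.8,interpolation=cv2.INTER_CUBIC))
E
```

```text
(no output)
```

View pics/topz.png

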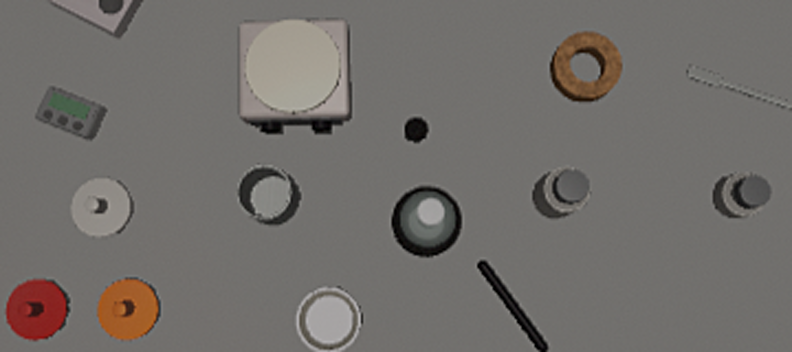

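View pics/scz.png

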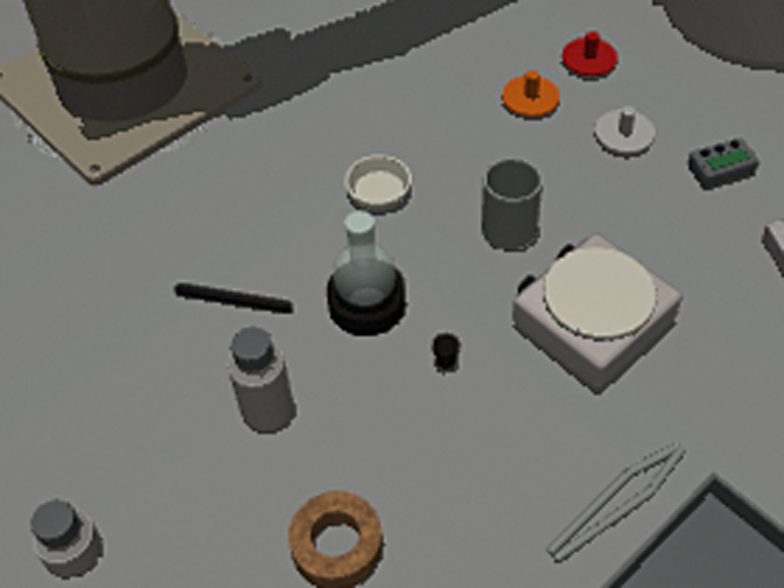

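```bash
cat >> h.py <<'E'
def cloud(c):
    v,u=np.mgrid[:400,:640]; d=c["depth"]
    P=np.stack([(u-c["mtx"][0,2])/c["mtx"][0,0]*d,(v-c["mtx"][1,2])/c["mtx"][1,1]*d,d],-1)
    W=(P-c["t"])@c["R"]; W[d==0]=np.nan; return W
def band(W,xy,rad,z0,z1):
    m=(np.hypot(W[...,0]-xy[0],W[...,1]-xy[1])<rad)&(W[...,2]>z0)&(W[...,2]<z1)
    p=W[m]
    if len(p)<5: return None
    (x,y),R=cv2.minEnclosingCircle(p[:,:2].astype(np.float32)); 
    return np.round([x,y,R*1e3,np.median(p[:,0]),np.median(p[:,1]),np.median(p[:,2]),len(p)],4).tolist()
E
python3 - <<'E'
from h import *
for n in("top","scene"):
    c=r.camera(n); W=cloud(c); print(n)
    objs=dict(plate=((274,155),.053,.07,.047,.06),cork=((406,155),.025,.05,.018,.03),stand=((334,225),.025,.05,.018,.03),beaker=((262,211),.075,.045,.068,.08),
     coverfl=((186,219),.01,.045,.006,.016),knob=((185,218),.04,.03,.034,.046),neck=((336,221),.122,.03,.085,.13),cap=((399,209),.105,.035,.097,.112),jarcap=((481,211),.06,.035,.053,.067))
    ct=c if n=="top" else ct
    for k,(uv,z,rad,a,b) in objs.items():
        x=ray(ct,uv,z); print(k,x.round(4)[:2],band(W,x,rad,a,b))
E
```

```text
top
plate [0.6006 0.1293] [0.6025, 0.1296, 68.6427, 0.6008, 0.1316, 0.0539, 1587.0]
cork [ 0.6007 -0.1908] [0.6043, -0.1923, 38.6745, 0.6029, -0.1922, 0.0258, 554.0]
stand [ 0.4331 -0.0094] [0.4339, -0.0087, 37.876, 0.4265, -0.0056, 0.026, 274.0]
beaker [0.4645 0.1551] [0.4629, 0.1613, 29.3069, 0.4614, 0.1615, 0.075, 129.0]
coverfl [0.4577 0.3484] [0.4594, 0.3492, 33.3918, 0.4571, 0.3471, 0.011, 515.0]
knob [0.4568 0.3408] [0.4582, 0.3481, 7.4891, 0.4592, 0.3482, 0.0401, 39.0]
neck [ 0.433  -0.0097] [0.434, -0.0083, 13.469, 0.4328, -0.0078, 0.1234, 129.0]
cap [ 0.4578 -0.1497] [0.4583, -0.1512, 16.7406, 0.4576, -0.1509, 0.1059, 191.0]
jarcap [ 0.4542 -0.3485] [0.4539, -0.3528, 17.3065, 0.4537, -0.3514, 0.0606, 179.0]
scene
plate [0.6006 0.1293] [0.6024, 0.1333, 64.9826, 0.6037, 0.1299, 0.0531, 1055.0]
cork [ 0.6007 -0.1908] [0.603, -0.1923, 38.6816, 0.6047, -0.1942, 0.0253, 655.0]
stand [ 0.4331 -0.0094] [0.4348, -0.0097, 38.5148, 0.4531, -0.0254, 0.0249, 235.0]
beaker [0.4645 0.1551] [0.4616, 0.1604, 30.7585, 0.4656, 0.1594, 0.0733, 116.0]
coverfl [0.4577 0.3484] [0.458, 0.3508, 34.0881, 0.4627, 0.3441, 0.0101, 226.0]
knob [0.4568 0.3408] [0.459, 0.3491, 9.3337, 0.4591, 0.3468, 0.0394, 20.0]
neck [ 0.433  -0.0097] [0.433, -0.007, 15.6138, 0.4381, -0.0121, 0.1185, 160.0]
cap [ 0.4578 -0.1497] [0.4582, -0.1517, 17.1934, 0.4598, -0.153, 0.1052, 155.0]
jarcap [ 0.4542 -0.3485] [0.4529, -0.3526, 17.2956, 0.4555, -0.3528, 0.0602, 187.0]
```

```bash
python3 - <<'E'
from h import *
from scipy.optimize import least_squares
for n in("top","scene"):
    c=r.camera(n); W=cloud(c); im=c["pixels"].astype(int)
    dd=np.hypot(W[...,0]-.602,W[...,1]-.13)
    for nm,d0 in(("in",dd<.03),("out",(dd>.058)&(dd<.068)&(W[...,2]>.045))): print(nm,np.median(im[d0],0))
    sat=(im[...,2]-im[...,0]) # red minus blue
    m=((sat>5)&(im[...,1]-im[...,0]>7)&(dd<.07)).astype(np.uint8)
    cs=max(cv2.findContours(m,0,1)[0],key=cv2.contourArea); 
    h=cv2.convexHull(cs)[:,0].astype(float)
    X=np.array([ray(c,p,.053)[:2] for p in cs[:,0]])
    f=least_squares(lambda q:np.hypot(X[:,0]-q[0],X[:,1]-q[1])-q[2],[.6,.13,.052],loss="soft_l1",f_scale=.001)
    print(n,f.x.round(4),np.abs(f.fun).mean())
c=r.camera("top")
rows=[ray(c,p,.05)[:2] for p in((249,134),(299,134))]; print(rows)
E
```

```text
in [147. 159. 165.]
out [136. 140. 149.]
top [0.6018 0.1325 0.0509] 0.0005982020365708944
in [163. 179. 183.]
out [149. 153. 161.]
scene [0.6019 0.1316 0.051 ] 0.0009265598433313117
[array([0.6546643 , 0.18912281]), array([0.65186425, 0.06919128])]
```

```bash
cat >> h.py <<'E'
from scipy.spatial.transform import Rotation as Ro
D=Ro.from_matrix(np.array([[-1,0,0],[0,1,0],[0,0,-1.]]))
def go(x,y,z):
    s=r.observe(); R=Ro.from_quat(s["eef_rot"]); g=s["tcp_pos"]+R.apply([0,0,r.pinch_z])
    # turn to D, and remaining shift in tool axes after turning (TCP to be above grasp target)
    T=np.array([x,y,z+r.pinch_z]); 
    print("t",round(s["clock"],2),"grasp",g.round(4),"w",round(s["grip_width"],4),"F",s["contact_force"].round(1))
    print("turn deg",np.degrees((R.inv()*D).as_rotvec()).round(2),"shift now-axes mm",(R.inv().apply(T-s["tcp_pos"])*1e3).round(1),"D-axes",(D.inv().apply(T-s["tcp_pos"])*1e3).round(1))
E
python3 -m pendant '[[[0,0,0],[0,0,-5]],[[0,0,0],[0,0,-5]],[[0,0,0],[0,0,-5]]]' -1 40
python3 -c "
from h import *
W=cloud(r.camera('top'));
p=W[200:270,0:110].reshape(-1,3);p=p[p[:,2]>.05];print(np.nanmin(p,0),np.nanmax(p,0))
go(.4622,.161,.20)"
```

```text
clock: 0.75
tcp_pos: [0.158, 0.6047, 0.4047]
eef_rot: [-0.006, 1.0, -0.0, 0.0]
contact_force: [-0.8, 0.4, 0.1]
grip_width: 0.0855
[0.34409108 0.52943737 0.05003602] [0.50211333 0.67839217 0.16985114]
t 0.8 grasp [0.158  0.6047 0.25  ] w 0.0852 F [-0.7 -0.6  0.1]
turn deg [0.   0.01 1.12] shift now-axes mm [-295.4 -449.5   50.1] D-axes [-304.2 -443.7   50. ]
```

```bash
python3 -m pendant '[[[-0.02,-0.036,0],[0,0,1]],[[-0.02,-0.036,0],[0,0,0]],[[-0.02,-0.036,0],[0,0,0]],[[-0.02,-0.036,0],[0,0,0]],[[-0.024,-0.034,0],[0,0,0]],[[-0.024,-0.034,0],[0,0,0]],[[-0.024,-0.034,0],[0,0,0]],[[-0.024,-0.034,0],[0,0,0]],[[-0.024,-0.034,0],[0,0,0]],[[-0.024,-0.034,0],[0,0,0]]]'
python3 -c "
from h import *
go(.4622,.161,.12)"
```

```text
clock: 1.63
tcp_pos: [0.3767, 0.2562, 0.4019]
eef_rot: [0.003, 1.0, 0.002, -0.002]
contact_force: [0.6, 0.3, 0.6]
grip_width: 0.0857
t 1.63 grasp [0.3761 0.257  0.2472] w 0.0857 F [0.6 0.3 0.6]
turn deg [ 0.28 -0.22 -0.3 ] shift now-axes mm [-86.5 -95.4 126.4] D-axes [-85.5 -95.2 127.2]
```

```bash
python3 -m pendant '[[[-0.022,-0.024,0.015],[0.3,-0.2,-0.3]],[[-0.022,-0.024,0.025],[0,0,0]],[[-0.022,-0.024,0.03],[0,0,0]],[[-0.02,-0.023,0.03],[0,0,0]],[[0,0,0],[0,0,0]],[[0,0,0],[0,0,0]]]'
python3 -c "
from h import *
go(.4622,.161,.05)
c=r.camera('wrist');cv2.imwrite('pics/w1.png',c['pixels'])"
```

```text
clock: 2.13
tcp_pos: [0.4668, 0.15, 0.3055]
eef_rot: [0.014, 1.0, 0.002, 0.004]
contact_force: [0.5, 0.3, 0.3]
grip_width: 0.0853
t 2.13 grasp [0.4682 0.1506 0.1508] w 0.0853 F [0.5 0.3 0.3]
turn deg [ 0.24  0.51 -1.55] shift now-axes mm [  5.8  10.5 100.8] D-axes [  4.6  11.  100.8]
```

View pics/w1.png

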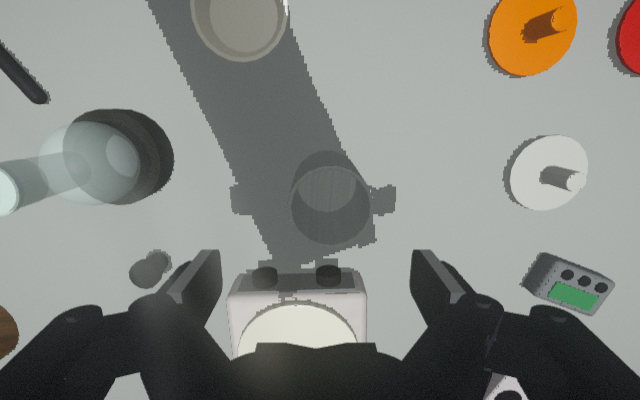

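Wrist view: the beaker is at (330,190), ahead of the open jaws with both sides clear. Correcting and descending.

```bash
python3 -m pendant '[[[0.005,0.01,0.0],[0.2,0.5,-1.5]],[[0,0,0.02],[0,0,0]],[[0,0,0.02],[0,0,0]],[[0,0,0.01],[0,0,0]],[[0,0,0],[0,0,0]]]'
python3 -c "
from h import *
go(.4622,.161,.05)"
```

```text
clock: 2.6
tcp_pos: [0.4598, 0.1685, 0.2587]
eef_rot: [-0.005, 1.0, 0.003, 0.002]
contact_force: [-0.1, 0.7, -0.7]
grip_width: 0.0855
t 2.6 grasp [0.4603 0.1695 0.104 ] w 0.0855 F [-0.1  0.7 -0.7]
turn deg [0.37 0.2  0.6 ] shift now-axes mm [-2.2 -7.9 53.9] D-axes [-2.4 -7.5 54. ]
```

```bash
python3 -m pendant '[[[-0.002,-0.007,0.0],[0.3,0.2,0.6]],[[0,0,0],[0,0,0]],[[0,0,0],[0,0,0]]]'
python3 -c "
from h import *
go(.4622,.161,.05)"
```

```text
clock: 2.85
tcp_pos: [0.4617, 0.1635, 0.2611]
eef_rot: [-0.002, 1.0, 0.001, 0.0]
contact_force: [0.3, 0.4, -0.9]
grip_width: 0.0858
t 2.85 grasp [0.4618 0.1639 0.1064] w 0.0858 F [ 0.3  0.4 -0.9]
turn deg [0.14 0.06 0.18] shift now-axes mm [-0.4 -2.7 56.4] D-axes [-0.5 -2.5 56.4]
```

```bash
python3 -m pendant '[[[0,-0.002,0.012],[0,0,0]],[[0,0,0.015],[0,0,0]],[[0,0,0.015],[0,0,0]],[[0,0,0.01],[0,0,0]],[[0,0,0.004],[0,0,0]],[[0,0,0],[0,0,0]]]'
python3 -c "
from h import *
go(.4622,.161,.05)"
```

```text
clock: 3.35
tcp_pos: [0.4643, 0.1626, 0.2087]
eef_rot: [-0.001, 1.0, 0.004, 0.005]
contact_force: [0.3, -0.6, -0.5]
grip_width: 0.0855
t 3.35 grasp [0.4658 0.1638 0.054 ] w 0.0855 F [ 0.3 -0.6 -0.5]
turn deg [0.44 0.53 0.13] shift now-axes mm [ 2.2 -1.6  4. ] D-axes [ 2.1 -1.6  4. ]
```

```bash
python3 -m pendant '[[[0.002,-0.002,0.003],[0.4,0.5,0.1]],[[0,0,0],[0,0,0]],[[0,0,0],[0,0,0]]]'
python3 -m pendant '[[[0,0,0],[0,0,0]],[[0,0,0],[0,0,0]],[[0,0,0],[0,0,0]],[[0,0,0],[0,0,0]],[[0,0,0],[0,0,0]],[[0,0,0],[0,0,0]],[[0,0,0],[0,0,0]],[[0,0,0],[0,0,0]]]' 1 40
python3 -c "
from h import *
go(.602,.132,.16)"
```

```text
clock: 3.6
tcp_pos: [0.4628, 0.1606, 0.207]
eef_rot: [-0.0, 1.0, 0.0, 0.001]
contact_force: [0.5, 0.7, -0.6]
grip_width: 0.0856
clock: 4.27
tcp_pos: [0.4633, 0.1608, 0.2087]
eef_rot: [-0.0, 1.0, 0.001, 0.001]
contact_force: [0.5, 0.1, -1.3]
grip_width: 0.0577
t 4.27 grasp [0.4637 0.1611 0.054 ] w 0.0577 F [ 0.5  0.1 -1.3]
turn deg [0.12 0.16 0.01] shift now-axes mm [-139.   -28.6 -105.7] D-axes [-138.7  -28.8 -106. ]
```

```bash
python3 -m pendant '[[[0,0,-0.01],[0,0,0]],[[0,0,-0.02],[0,0,0]],[[0,0,-0.025],[0,0,0]],[[0,0,-0.02],[0,0,0]],[[0,0,-0.01],[0,0,0]],[[0,0,0],[0,0,0]],[[0,0,0],[0,0,0]]]'
python3 -c "
from h import *
go(.603,.132,.13)
c=r.camera('scene');cv2.imwrite('pics/s2.png',c['pixels'][100:350,150:450])"
```

```text
clock: 4.85
tcp_pos: [0.4625, 0.1599, 0.3]
eef_rot: [0.0, 1.0, 0.0, 0.001]
contact_force: [-0.7, -0.5, -1.2]
grip_width: 0.0577
t 4.85 grasp [0.4627 0.16   0.1453] w 0.0577 F [-0.7 -0.5 -1.2]
turn deg [ 0.05  0.1  -0.05] shift now-axes mm [-140.5  -27.8   15.5] D-axes [-140.5  -27.9   15.3]
```

View pics/s2.png

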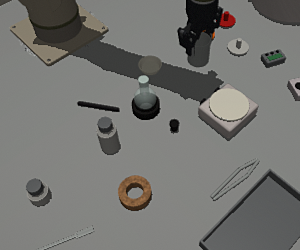

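The beaker is held upright in the jaws, at about (200,50) in the crop. Moving it to the plate.

```bash
python3 -m pendant '[[[-0.012,-0.002,0],[0,0,0]],[[-0.025,-0.005,0],[0,0,0]],[[-0.03,-0.006,0],[0,0,0]],[[-0.03,-0.006,0],[0,0,0]],[[-0.02,-0.004,0],[0,0,0]],[[-0.01,-0.002,0],[0,0,0]],[[-0.003,0,0],[0,0,0]],[[0,0,0],[0,0,0]],[[0,0,0],[0,0,0]]]'
python3 -c "
from h import *
go(.603,.132,.112)"
```

```text
clock: 5.65
tcp_pos: [0.5946, 0.1339, 0.2895]
eef_rot: [-0.001, 1.0, -0.003, -0.006]
contact_force: [0.1, -0.5, -1.3]
grip_width: 0.0582
t 5.65 grasp [0.5928 0.1331 0.1349] w 0.0582 F [ 0.1 -0.5 -1.3]
turn deg [-0.29 -0.67  0.13] shift now-axes mm [-8.7 -1.8 22.8] D-axes [-8.4 -1.9 22.8]
```

```bash
python3 -m pendant '[[[-0.008,-0.002,0],[-0.3,-0.7,0.1]],[[0,0,0],[0,0,0]],[[0,0,0],[0,0,0]],[[0,0,0],[0,0,0]]]'
python3 -c "
from h import *
go(.603,.132,.112)
for n in ('top','scene'):
    c=r.camera(n); print(band(cloud(c),(.602,.132),.05,.14,.175)); p=proj(c,(.602,.132,.1)).astype(int); cv2.imwrite('pics/p_%s.png'%n,cv2.resize(c['pixels'][p[1]-60:p[1]+60,p[0]-80:p[0]+80],None,fx=4,fy=4))"
```

```text
clock: 5.98
tcp_pos: [0.6011, 0.133, 0.2889]
eef_rot: [-0.001, 1.0, 0.001, -0.0]
contact_force: [0.4, -0.8, -1.2]
grip_width: 0.0579
t 5.98 grasp [0.6011 0.1332 0.1342] w 0.0579 F [ 0.4 -0.8 -1.2]
turn deg [ 0.09 -0.02  0.13] shift now-axes mm [-1.9 -1.  22.2] D-axes [-1.9 -1.  22.2]
[0.6001, 0.0915, 11.3063, 0.5979, 0.0916, 0.1727, 36.0]
[0.6117, 0.129, 45.4252, 0.6111, 0.1301, 0.1535, 228.0]
```

View pics/p_scene.png

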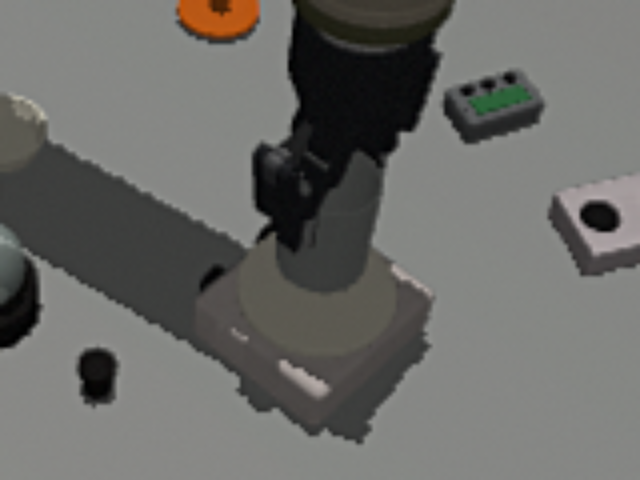

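The beaker is upright over the plate, roughly centred. Lowering.

```bash
python3 -m pendant '[[[-0.002,-0.001,0.004],[0,0,0]],[[0,0,0.006],[0,0,0]],[[0,0,0.006],[0,0,0]],[[0,0,0.004],[0,0,0]],[[0,0,0],[0,0,0]],[[0,0,0],[0,0,0]],[[0,0,0],[0,0,0]]]'
python3 -c "
from h import *
go(.603,.132,.107)"
```

```text
clock: 6.67
tcp_pos: [0.6027, 0.1322, 0.2663]
eef_rot: [-0.001, 1.0, 0.001, -0.001]
contact_force: [-0.5, 0.1, -1.2]
grip_width: 0.0579
t 6.67 grasp [0.6025 0.1325 0.1116] w 0.0579 F [-0.5  0.1 -1.2]
turn deg [ 0.09 -0.08  0.17] shift now-axes mm [-0.3 -0.2  4.6] D-axes [-0.3 -0.2  4.6]
```

```bash
python3 -m pendant '[[[-0.001,0,0.002],[0,0,0]],[[0,0,0.0015],[0,0,0]],[[0,0,0.001],[0,0,0]],[[0,0,0],[0,0,0]],[[0,0,0],[0,0,0]]]'
python3 -c "
from h import *
go(.603,.132,.107)"
```

```text
clock: 7.08
tcp_pos: [0.604, 0.1323, 0.2618]
eef_rot: [-0.001, 1.0, 0.001, -0.0]
contact_force: [0.1, -0.3, -1.2]
grip_width: 0.0579
t 7.08 grasp [0.604  0.1326 0.1071] w 0.0579 F [ 0.1 -0.3 -1.2]
turn deg [ 0.1  -0.03  0.17] shift now-axes mm [ 1.  -0.3  0.1] D-axes [ 1.  -0.3  0.1]
```

```bash
python3 -m pendant '[[[0.001,0,0.001],[0,0,0]],[[0,0,0.001],[0,0,0]],[[0,0,0],[0,0,0]]]'
python3 -c "
from h import *
go(.603,.132,.107)"
```

```text
clock: 7.33
tcp_pos: [0.6036, 0.1321, 0.2618]
eef_rot: [-0.001, 1.0, 0.001, 0.001]
contact_force: [0.1, -0.2, -0.6]
grip_width: 0.0575
t 7.33 grasp [0.6039 0.1325 0.1071] w 0.0575 F [ 0.1 -0.2 -0.6]
turn deg [0.16 0.11 0.15] shift now-axes mm [ 0.6 -0.1  0.1] D-axes [ 0.6 -0.1  0.1]
```

```bash
python3 -m pendant '[[[0,0,0.0015],[0,0,0]],[[0,0,0.0015],[0,0,0]],[[0,0,0],[0,0,0]]]'
python3 -c "
from h import *
go(.603,.132,.107)"
```

```text
clock: 7.58
tcp_pos: [0.6039, 0.1319, 0.2619]
eef_rot: [-0.001, 1.0, 0.002, 0.002]
contact_force: [-0.6, 0.6, -2.1]
grip_width: 0.0576
t 7.58 grasp [0.6044 0.1325 0.1072] w 0.0576 F [-0.6  0.6 -2.1]
turn deg [0.24 0.21 0.14] shift now-axes mm [0.9 0.1 0.2] D-axes [0.9 0.1 0.2]
```

Height has stopped at the expected contact height, so I'm releasing.

```bash
python3 -m pendant '[[[0,0,0],[0,0,0]],[[0,0,0],[0,0,0]],[[0,0,0],[0,0,0]],[[0,0,0],[0,0,0]],[[0,0,0],[0,0,0]]]' -1
python3 -m pendant '[[[0,0,-0.02],[0,0,0]],[[0,0,-0.03],[0,0,0]],[[0,0,-0.035],[0,0,0]],[[0,0,-0.03],[0,0,0]],[[0,0,-0.01],[0,0,0]],[[0,0,0],[0,0,0]]]'
python3 -c "
from h import *
go(.4585,.349,.10)
c=r.camera('scene'); print(band(cloud(c),(.602,.132),.04,.12,.135))"
```

```text
clock: 8.0
tcp_pos: [0.6039, 0.1321, 0.2616]
eef_rot: [-0.001, 1.0, 0.002, 0.002]
contact_force: [-0.7, -0.1, 0.1]
grip_width: 0.0858
clock: 8.5
tcp_pos: [0.6026, 0.1316, 0.3886]
eef_rot: [-0.001, 1.0, 0.001, -0.001]
contact_force: [0.5, 0.4, -0.1]
grip_width: 0.0852
t 8.5 grasp [0.6024 0.1319 0.2339] w 0.0852 F [ 0.5  0.4 -0.1]
turn deg [ 0.09 -0.08  0.15] shift now-axes mm [143.3 217.5 134.4] D-axes [144.1 217.4 133.9]
[0.6027, 0.1327, 30.0669, 0.607, 0.1309, 0.1259, 158.0]
```

```bash
python3 -m pendant '[[[0.012,0.018,0],[0,0,0]],[[0.02,0.03,0],[0,0,0]],[[0.022,0.034,0],[0,0,0]],[[0.022,0.034,0.01],[0,0,0]],[[0.022,0.034,0.02],[0,0,0]],[[0.02,0.03,0.03],[0,0,0]],[[0.014,0.02,0.03],[0,0,0]],[[0.006,0.008,0.02],[0,0,0]],[[0,0,0],[0,0,0]],[[0,0,0],[0,0,0]]]'
python3 -c "
from h import *
go(.4585,.349,.05)
c=r.camera('top'); print(band(cloud(c),(.602,.132),.04,.12,.135)) ;p=proj(c,(.602,.132,.1)).astype(int); cv2.imwrite('pics/p2.png',cv2.resize(c['pixels'][p[1]-60:p[1]+60,p[0]-80:p[0]+80],None,fx=4,fy=4))"
```

```text
clock: 9.38
tcp_pos: [0.459, 0.3361, 0.2634]
eef_rot: [0.0, 1.0, -0.006, -0.008]
contact_force: [-0.1, 0.1, 0.6]
grip_width: 0.0852
t 9.38 grasp [0.4566 0.3344 0.1088] w 0.0852 F [-0.1  0.1  0.6]
turn deg [-0.63 -0.89 -0.03] shift now-axes mm [-0.4 13.6 58.6] D-axes [ 0.5 12.9 58.7]
[0.604, 0.1328, 29.0363, 0.6056, 0.1329, 0.1278, 158.0]
```

View pics/p2.png

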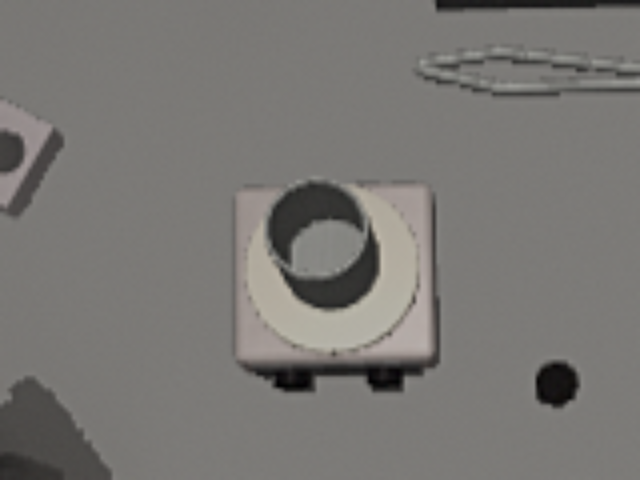

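```bash
python3 -m pendant '[[[0,0.0125,0.008],[-0.6,-0.9,0]],[[0,0,0.01],[0,0,0]],[[0,0,0.008],[0,0,0]],[[0,0,0],[0,0,0]],[[0,0,0],[0,0,0]],[[0,0,0],[0,0,0]]]'
python3 -c "
from h import *
go(.4588,.349,.032)"
```

```text
clock: 9.93
tcp_pos: [0.4648, 0.3419, 0.2397]
eef_rot: [0.006, 1.0, -0.0, 0.002]
contact_force: [1.3, -0.0, 0.1]
grip_width: 0.0851
t 9.93 grasp [0.4655 0.3418 0.085 ] w 0.0851 F [ 1.3 -0.   0.1]
turn deg [-0.03  0.25 -0.63] shift now-axes mm [ 6.3  7.  52.9] D-axes [ 6.   7.1 53. ]
```

```bash
python3 -m pendant '[[[0.006,0.007,0],[0,0.2,-0.6]],[[0,0,0.008],[0,0,0]],[[0,0,0.010],[0,0,0]],[[0,0,0.01],[0,0,0]],[[0,0,0.005],[0,0,0]],[[0,0,0],[0,0,0]],[[0,0,0],[0,0,0]]]'
python3 -c "
from h import *
go(.4588,.349,.032)"
```

```text
clock: 10.52
tcp_pos: [0.4587, 0.349, 0.2039]
eef_rot: [0.0, 1.0, -0.0, 0.001]
contact_force: [-0.3, -0.2, -0.0]
grip_width: 0.0852
t 10.52 grasp [0.4589 0.3489 0.0492] w 0.0852 F [-0.3 -0.2 -0. ]
turn deg [-0.01  0.06 -0.02] shift now-axes mm [-0.1  0.  17.2] D-axes [-0.1  0.  17.2]
```

```bash
python3 -m pendant '[[[0,0,0.006],[0,0,0]],[[0,0,0.006],[0,0,0]],[[0,0,0.004],[0,0,0]],[[0,0,0],[0,0,0]],[[0,0,0],[0,0,0]],[[0,0,0],[0,0,0]]]'
python3 -c "
from h import *
go(.4588,.349,.032)"
```

```text
clock: 11.02
tcp_pos: [0.459, 0.3488, 0.1861]
eef_rot: [0.0, 1.0, -0.0, 0.001]
contact_force: [-0.1, 0.4, 0.8]
grip_width: 0.0857
t 11.02 grasp [0.4591 0.3488 0.0314] w 0.0857 F [-0.1  0.4  0.8]
turn deg [-0.02  0.06 -0.04] shift now-axes mm [ 0.2  0.2 -0.6] D-axes [ 0.2  0.2 -0.6]
```

```bash
python3 -m pendant '[[[0,0,-0.001],[0,0,0]],[[0,0,0],[0,0,0]],[[0,0,0],[0,0,0]],[[0,0,0],[0,0,0]],[[0,0,0],[0,0,0]],[[0,0,0],[0,0,0]],[[0,0,0],[0,0,0]],[[0,0,0],[0,0,0]],[[0,0,0],[0,0,0]],[[0,0,0],[0,0,0]]]' 1 40
python3 -c "
from h import *
go(.4588,.349,.032)"
```

```text
clock: 11.85
tcp_pos: [0.4593, 0.3491, 0.1884]
eef_rot: [0.0, 1.0, 0.0, 0.001]
contact_force: [-0.3, 0.3, 0.4]
grip_width: 0.0147
t 11.85 grasp [0.4597 0.3492 0.0337] w 0.0147 F [-0.3  0.3  0.4]
turn deg [ 0.06  0.14 -0.04] shift now-axes mm [ 0.5 -0.1  1.7] D-axes [ 0.5 -0.1  1.7]
```

```bash
python3 -m pendant '[[[0,0,-0.008],[0,0,0]],[[0,0,-0.015],[0,0,0]],[[0,0,-0.025],[0,0,0]],[[0,0,-0.03],[0,0,0]],[[0,0,-0.03],[0,0,0]],[[0,0,-0.025],[0,0,0]],[[0,0,-0.015],[0,0,0]],[[0,0,-0.008],[0,0,0]],[[0,0,0],[0,0,0]],[[0,0,0],[0,0,0]]]'
python3 -c "
from h import *
go(.6045,.1328,.20)
c=r.camera('scene');p=proj(c,(.459,.35,.15)).astype(int); cv2.imwrite('pics/c1.png',cv2.resize(c['pixels'][p[1]-60:p[1]+60,p[0]-80:p[0]+80],None,fx=4,fy=4))"
```

```text
clock: 12.68
tcp_pos: [0.458, 0.3477, 0.3541]
eef_rot: [0.001, 1.0, -0.001, 0.0]
contact_force: [-0.0, 0.1, -1.1]
grip_width: 0.0145
t 12.68 grasp [0.4581 0.3475 0.1994] w 0.0145 F [-0.   0.1 -1.1]
turn deg [-0.07  0.03 -0.09] shift now-axes mm [-146.8 -214.6   -0.3] D-axes [-146.5 -214.9   -0.6]
```

View pics/c1.png

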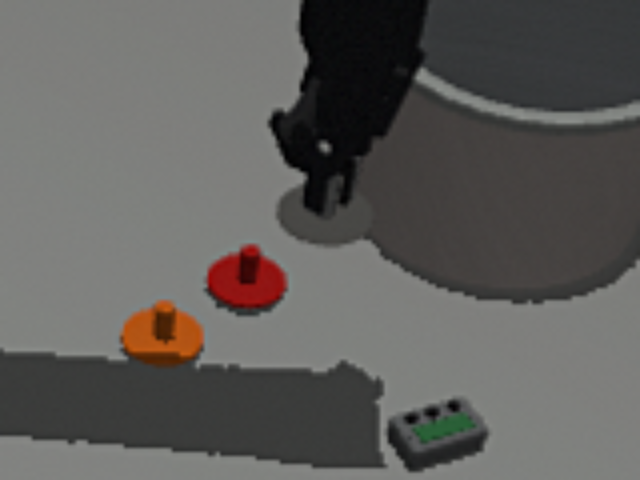

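The cover is held level. Going above the beaker, slowing at the end.

```bash
python3 -m pendant '[[[-0.01,-0.014,0],[0,0,0]],[[-0.02,-0.028,0],[0,0,0]],[[-0.022,-0.034,0],[0,0,0]],[[-0.022,-0.034,0],[0,0,0]],[[-0.022,-0.034,0],[0,0,0]],[[-0.018,-0.026,0],[0,0,0]],[[-0.012,-0.016,0],[0,0,0]],[[-0.006,-0.008,0],[0,0,0]],[[-0.003,-0.004,0],[0,0,0]],[[0,0,0],[0,0,0]]]'
python3 -c "
from h import *
go(.6045,.1328,.18)"
```

```text
clock: 13.57
tcp_pos: [0.5942, 0.1432, 0.3384]
eef_rot: [-0.003, 1.0, -0.006, -0.01]
contact_force: [-0.4, -0.1, -0.3]
grip_width: 0.0146
t 13.57 grasp [0.5913 0.1413 0.1838] w 0.0146 F [-0.4 -0.1 -0.3]
turn deg [-0.71 -1.1   0.31] shift now-axes mm [-10.3 -10.4   3.7] D-axes [-10.3 -10.4   3.7]
```

```bash
python3 -m pendant '[[[-0.005,-0.005,-0.002],[-0.7,-1.1,0.3]],[[0,0,0],[0,0,0]],[[0,0,0],[0,0,0]],[[0,0,0],[0,0,0]]]'
python3 -c "
from h import *
go(.6045,.1328,.18)"
```

```text
clock: 13.9
tcp_pos: [0.5978, 0.143, 0.3392]
eef_rot: [-0.003, 1.0, 0.001, -0.0]
contact_force: [-0.1, -0.2, -1.0]
grip_width: 0.0147
t 13.9 grasp [0.5977 0.1434 0.1845] w 0.0147 F [-0.1 -0.2 -1. ]
turn deg [ 0.16 -0.04  0.34] shift now-axes mm [ -6.7 -10.3   4.5] D-axes [ -6.7 -10.2   4.5]
```

```bash
python3 -m pendant '[[[-0.0065,-0.010,0],[0.1,0,0.3]],[[0,0,0],[0,0,0]],[[0,0,0],[0,0,0]],[[0,0,0],[0,0,0]]]'
python3 -c "
from h import *
go(.6045,.1328,.18)
for n in('top','scene'):
    c=r.camera(n);W=cloud(c); print(band(W,(.604,.133),.045,.148,.165),band(W,(.604,.133),.04,.12,.132));p=proj(c,(.603,.133,.13)).astype(int); cv2.imwrite('pics/d_%s.png'%n,cv2.resize(c['pixels'][p[1]-50:p[1]+50,p[0]-60:p[0]+60],None,fx=5,fy=5))"
```

```text
clock: 14.23
tcp_pos: [0.6043, 0.1344, 0.3396]
eef_rot: [-0.002, 1.0, 0.001, -0.0]
contact_force: [0.4, -0.6, -1.3]
grip_width: 0.0144
t 14.23 grasp [0.6042 0.1347 0.1849] w 0.0144 F [ 0.4 -0.6 -1.3]
turn deg [ 0.11 -0.02  0.22] shift now-axes mm [-0.2 -1.6  4.9] D-axes [-0.2 -1.6  4.9]
None None
[0.6028, 0.1352, 33.5086, 0.6125, 0.1251, 0.1612, 315.0] [0.6041, 0.1314, 28.7119, 0.6163, 0.1128, 0.1268, 89.0]
```

View pics/d_scene.png

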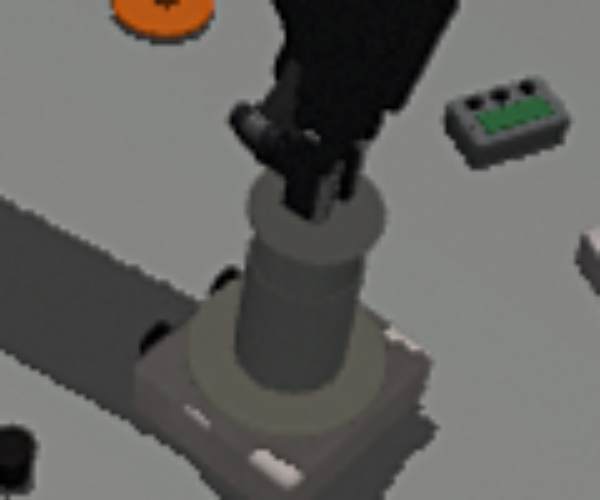

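View pics/d_top.png

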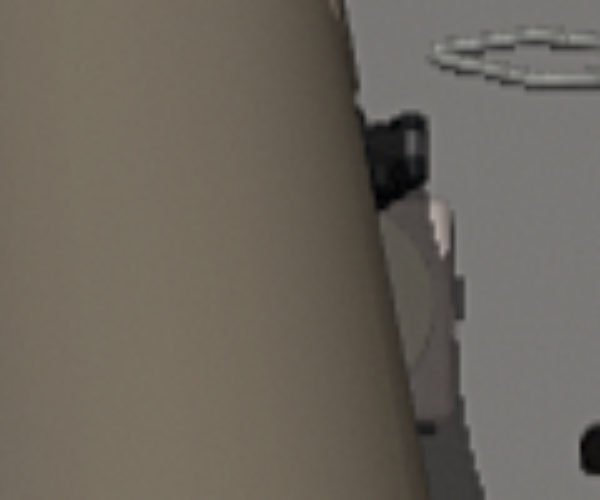

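The cover flange is (0.603,0.135) and the beaker rim (0.6035,0.133), so I shift 2 mm and lower.

```bash
python3 -m pendant '[[[-0.0005,-0.002,0.005],[0.1,0,0.2]],[[0,0,0.006],[0,0,0]],[[0,0,0.006],[0,0,0]],[[0,0,0.004],[0,0,0]],[[0,0,0],[0,0,0]],[[0,0,0],[0,0,0]],[[0,0,0],[0,0,0]]]'
python3 -c "
from h import *
go(.6047,.1325,.1557)"
```

```text
clock: 14.92
tcp_pos: [0.6042, 0.1328, 0.3152]
eef_rot: [-0.0, 1.0, -0.0, -0.001]
contact_force: [-0.1, -0.6, -0.4]
grip_width: 0.0145
t 14.92 grasp [0.6038 0.1328 0.1605] w 0.0145 F [-0.1 -0.6 -0.4]
turn deg [-0.01 -0.14  0.04] shift now-axes mm [-0.5 -0.3  4.7] D-axes [-0.5 -0.3  4.8]
```

```bash
python3 -m pendant '[[[-0.0005,0,0.002],[0,0,0]],[[0,0,0.0015],[0,0,0]],[[0,0,0.001],[0,0,0]],[[0,0,0],[0,0,0]]]'
python3 -m pendant '[[[0,0,0.001],[0,0,0]],[[0,0,0.001],[0,0,0]],[[0,0,0],[0,0,0]]]'
python3 -c "
from h import *
go(.6047,.1325,.1557)"
```

```text
clock: 15.25
tcp_pos: [0.6049, 0.1329, 0.3108]
eef_rot: [-0.0, 1.0, 0.0, -0.001]
contact_force: [0.5, 0.3, -0.7]
grip_width: 0.0149
clock: 15.5
tcp_pos: [0.6055, 0.1328, 0.3111]
eef_rot: [-0.0, 1.0, 0.001, 0.001]
contact_force: [0.0, -0.7, -2.3]
grip_width: 0.0145
t 15.5 grasp [0.6057 0.1329 0.1564] w 0.0145 F [ 0.  -0.7 -2.3]
turn deg [0.07 0.07 0.04] shift now-axes mm [ 0.8 -0.3  0.7] D-axes [ 0.8 -0.3  0.7]
```

```bash
python3 -m pendant '[[[0.0008,0,0.001],[0,0,0]],[[0,0,0.001],[0,0,0]],[[0,0,0],[0,0,0]]]'
python3 -c "
from h import *
go(.6047,.1325,.1557)
c=r.camera('scene');W=cloud(c); print(band(W,(.604,.133),.045,.124,.145));p=proj(c,(.603,.133,.13)).astype(int); cv2.imwrite('pics/e.png',cv2.resize(c['pixels'][p[1]-50:p[1]+50,p[0]-60:p[0]+60],None,fx=5,fy=5))"
```

```text
clock: 15.75
tcp_pos: [0.6051, 0.1326, 0.3108]
eef_rot: [-0.0, 1.0, 0.001, 0.002]
contact_force: [-0.2, -0.1, -1.7]
grip_width: 0.0149
t 15.75 grasp [0.6057 0.133  0.1561] w 0.0149 F [-0.2 -0.1 -1.7]
turn deg [0.13 0.22 0.03] shift now-axes mm [ 0.4 -0.1  0.4] D-axes [ 0.4 -0.1  0.4]
[0.6038, 0.1332, 32.9871, 0.614, 0.1223, 0.1325, 317.0]
```

View pics/e.png

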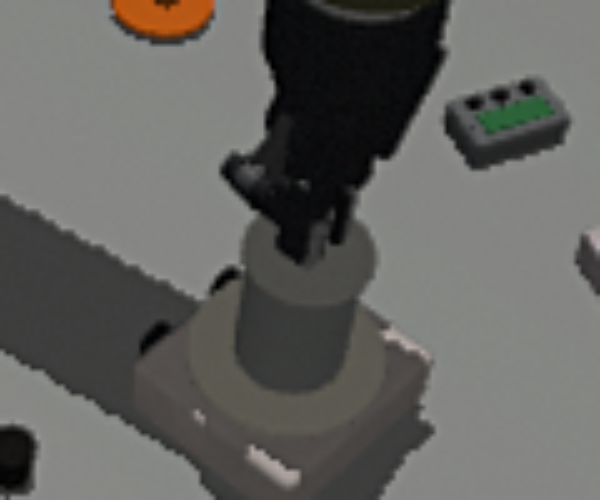

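The cover sits flush on the rim: flange top is 0.1325 against an expected 0.132. Releasing.

```bash
python3 -m pendant '[[[0,0,0],[0,0,0]],[[0,0,0],[0,0,0]],[[0,0,0],[0,0,0]],[[0,0,0],[0,0,0]],[[0,0,0],[0,0,0]],[[0,0,0],[0,0,0]]]' -1
python3 -m pendant '[[[0,0,-0.01],[0,0,0]],[[0,0,-0.02],[0,0,0]],[[0,0,-0.03],[0,0,0]],[[0,0,-0.03],[0,0,0]],[[0,0,-0.01],[0,0,0]],[[0,0,0],[0,0,0]]]'
python3 -c "
from h import *
go(.4335,-.0085,.17)"
```

```text
clock: 16.3
tcp_pos: [0.6048, 0.1328, 0.3096]
eef_rot: [-0.0, 1.0, 0.001, 0.001]
contact_force: [-0.6, 0.2, -0.8]
grip_width: 0.0844
clock: 16.8
tcp_pos: [0.6039, 0.1324, 0.4154]
eef_rot: [-0.0, 1.0, 0.0, 0.0]
contact_force: [0.2, 0.6, -0.7]
grip_width: 0.0855
t 16.8 grasp [0.6039 0.1324 0.2607] w 0.0855 F [ 0.2  0.6 -0.7]
turn deg [0.02 0.   0.02] shift now-axes mm [ 170.5 -140.9   90.7] D-axes [ 170.4 -140.9   90.7]
```

```bash
python3 -m pendant '[[[0.014,-0.012,0],[0,0,0]],[[0.026,-0.02,0],[0,0,0]],[[0.03,-0.025,0],[0,0,0]],[[0.03,-0.025,0.01],[0,0,0]],[[0.026,-0.022,0.02],[0,0,0]],[[0.018,-0.016,0.02],[0,0,0]],[[0.01,-0.01,0.015],[0,0,0]],[[0.005,-0.005,0.01],[0,0,0]],[[0,0,0],[0,0,0]],[[0,0,0],[0,0,0]]]'
python3 -c "
from h import *
go(.4335,-.0085,.17)
for n in('top','scene'):
    c=r.camera(n);W=cloud(c); print(band(W,(.604,.133),.045,.124,.145),band(W,(.604,.133),.045,.155,.17))
print(band(cloud(r.camera('top')),(.604,.133),.06,.1,.2))"
```

```text
clock: 17.63
tcp_pos: [0.4354, -0.0073, 0.331]
eef_rot: [-0.002, 1.0, 0.001, -0.001]
contact_force: [-0.2, 0.3, 1.1]
grip_width: 0.0856
t 17.63 grasp [ 0.4351 -0.0069  0.1763] w 0.0856 F [-0.2  0.3  1.1]
turn deg [ 0.14 -0.14  0.19] shift now-axes mm [ 1.9 -1.2  6.3] D-axes [ 1.9 -1.2  6.3]
[0.6052, 0.1327, 33.3598, 0.6021, 0.1314, 0.1331, 634.0] [0.6046, 0.1329, 7.7318, 0.6036, 0.132, 0.1623, 47.0]
[0.6034, 0.1331, 33.7479, 0.6085, 0.128, 0.1321, 408.0] [0.6066, 0.1305, 7.1507, 0.6042, 0.131, 0.1615, 35.0]
[0.6048, 0.1337, 33.3272, 0.601, 0.1314, 0.1331, 737.0]
```

Cover seated at (0.6045,0.133), level. Next is the flask: centring and descending to the neck.

```bash
python3 -m pendant '[[[0.0018,-0.0012,0.01],[0,0,0.1]],[[0,0,0.016],[0,0,0]],[[0,0,0.02],[0,0,0]],[[0,0,0.014],[0,0,0]],[[0,0,0.006],[0,0,0]],[[0,0,0],[0,0,0]],[[0,0,0],[0,0,0]],[[0,0,0],[0,0,0]]]'
python3 -c "
from h import *
go(.4335,-.0085,.099)"
```

```text
clock: 18.45
tcp_pos: [0.4381, -0.005, 0.2642]
eef_rot: [-0.004, 1.0, 0.001, 0.003]
contact_force: [-0.9, -0.2, -0.6]
grip_width: 0.0852
t 18.45 grasp [ 0.4389 -0.0048  0.1095] w 0.0852 F [-0.9 -0.2 -0.6]
turn deg [0.07 0.31 0.41] shift now-axes mm [ 4.7 -3.5 10.5] D-axes [ 4.6 -3.5 10.5]
```

```bash
python3 -m pendant '[[[0.0046,-0.0035,0.004],[0,0.3,0.4]],[[0,0,0.005],[0,0,0]],[[0,0,0],[0,0,0]],[[0,0,0],[0,0,0]],[[0,0,0],[0,0,0]]]'
python3 -c "
from h import *
go(.4335,-.0085,.099)"
```

```text
clock: 18.87
tcp_pos: [0.4339, -0.0088, 0.2564]
eef_rot: [0.0, 1.0, 0.001, 0.002]
contact_force: [0.7, 0.5, -0.6]
grip_width: 0.0854
t 18.87 grasp [ 0.4344 -0.0084  0.1017] w 0.0854 F [ 0.7  0.5 -0.6]
turn deg [ 0.15  0.19 -0.04] shift now-axes mm [0.4 0.3 2.7] D-axes [0.4 0.3 2.7]
```

```bash
python3 -m pendant '[[[0,0,0.002],[0,0,0]],[[0,0,0],[0,0,0]],[[0,0,0],[0,0,0]],[[0,0,0],[0,0,0]],[[0,0,0],[0,0,0]],[[0,0,0],[0,0,0]],[[0,0,0],[0,0,0]],[[0,0,0],[0,0,0]],[[0,0,0],[0,0,0]],[[0,0,0],[0,0,0]]]' 1 30
python3 -c "
from h import *
go(.4335,-.0085,.099)"
```

```text
clock: 19.7
tcp_pos: [0.4342, -0.0088, 0.2548]
eef_rot: [0.0, 1.0, 0.001, 0.002]
contact_force: [0.9, -0.4, 0.8]
grip_width: 0.0234
t 19.7 grasp [ 0.4349 -0.0083  0.1001] w 0.0234 F [ 0.9 -0.4  0.8]
turn deg [ 0.16  0.25 -0.03] shift now-axes mm [0.7 0.3 1.1] D-axes [0.7 0.3 1.1]
```

```bash
python3 -m pendant '[[[0,0,-0.006],[0,0,0]],[[0,0,-0.012],[0,0,0]],[[0,0,-0.02],[0,0,0]],[[0,0,-0.02],[0,0,0]],[[0,0,-0.015],[0,0,0]],[[0,0,-0.008],[0,0,0]],[[0,0,0],[0,0,0]],[[0,0,0],[0,0,0]]]'
python3 -c "
from h import *
go(.6035,-.1922,.17)
c=r.camera('scene');p=proj(c,(.434,-.008,.12)).astype(int); cv2.imwrite('pics/f1.png',cv2.resize(c['pixels'][p[1]-50:p[1]+70,p[0]-80:p[0]+80],None,fx=4,fy=4))"
```

```text
clock: 20.37
tcp_pos: [0.4328, -0.0093, 0.34]
eef_rot: [0.001, 1.0, 0.001, 0.001]
contact_force: [0.4, -0.2, -1.2]
grip_width: 0.0233
t 20.37 grasp [ 0.4331 -0.009   0.1853] w 0.0233 F [ 0.4 -0.2 -1.2]
turn deg [ 0.1   0.1  -0.07] shift now-axes mm [-170.8 -182.8   15.3] D-axes [-170.7 -182.9   15.3]
```

View pics/f1.png

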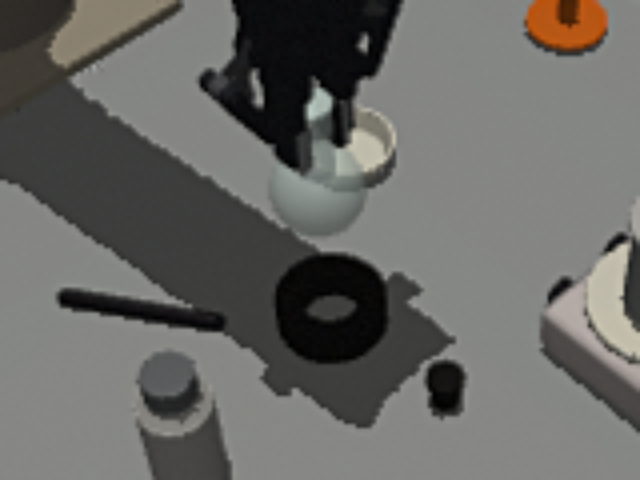

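The flask hangs upright, clear of the black ring. Moving it to the cork ring.

```bash
python3 -m pendant '[[[-0.012,-0.01,-0.002],[0,0,0]],[[-0.022,-0.02,-0.002],[0,0,0]],[[-0.024,-0.024,-0.002],[0,0,0]],[[-0.024,-0.026,-0.002],[0,0,0]],[[-0.024,-0.026,-0.002],[0,0,0]],[[-0.02,-0.024,-0.001],[0,0,0]],[[-0.014,-0.018,0],[0,0,0]],[[-0.008,-0.01,0],[0,0,0]],[[0,0,0],[0,0,0]],[[0,0,0],[0,0,0]]]'
python3 -c "
from h import *
go(.6035,-.1922,.15)"
```

```text
clock: 21.25
tcp_pos: [0.5853, -0.1723, 0.3367]
eef_rot: [-0.003, 1.0, -0.001, -0.008]
contact_force: [-0.7, -0.1, -1.0]
grip_width: 0.0232
t 21.25 grasp [ 0.5829 -0.1726  0.1821] w 0.0232 F [-0.7 -0.1 -1. ]
turn deg [-0.12 -0.89  0.35] shift now-axes mm [-18.6 -19.9  31.8] D-axes [-18.2 -19.9  32. ]
```

```bash
python3 -m pendant '[[[-0.008,-0.010,0.005],[0,-0.9,0.3]],[[-0.007,-0.008,0.008],[0,0,0]],[[0,0,0.01],[0,0,0]],[[0,0,0],[0,0,0]],[[0,0,0],[0,0,0]],[[0,0,0],[0,0,0]]]'
python3 -c "
from h import *
go(.604,-.1922,.13)"
```

```text
clock: 21.75
tcp_pos: [0.5981, -0.1854, 0.3089]
eef_rot: [-0.002, 1.0, 0.001, -0.003]
contact_force: [0.2, 0.2, -0.8]
grip_width: 0.0234
t 21.75 grasp [ 0.5972 -0.1852  0.1542] w 0.0234 F [ 0.2  0.2 -0.8]
turn deg [ 0.1  -0.35  0.25] shift now-axes mm [-6.  -6.8 24.2] D-axes [-5.9 -6.8 24.2]
```

```bash
python3 -m pendant '[[[-0.005,-0.0065,0],[0.1,-0.3,0.2]],[[0,0,0],[0,0,0]],[[0,0,0],[0,0,0]],[[0,0,0],[0,0,0]]]'
python3 -c "
from h import *
go(.604,-.1922,.13)
c=r.camera('scene');W=cloud(c);p=proj(c,(.604,-.192,.08)).astype(int); cv2.imwrite('pics/f2.png',cv2.resize(c['pixels'][p[1]-60:p[1]+60,p[0]-80:p[0]+80],None,fx=4,fy=4))"
```

```text
clock: 22.08
tcp_pos: [0.6035, -0.191, 0.3104]
eef_rot: [-0.001, 1.0, 0.0, 0.001]
contact_force: [0.5, 0.3, -0.8]
grip_width: 0.0234
t 22.08 grasp [ 0.6038 -0.1909  0.1557] w 0.0234 F [ 0.5  0.3 -0.8]
turn deg [0.04 0.1  0.13] shift now-axes mm [-0.4 -1.2 25.7] D-axes [-0.5 -1.2 25.7]
```

View pics/f2.png

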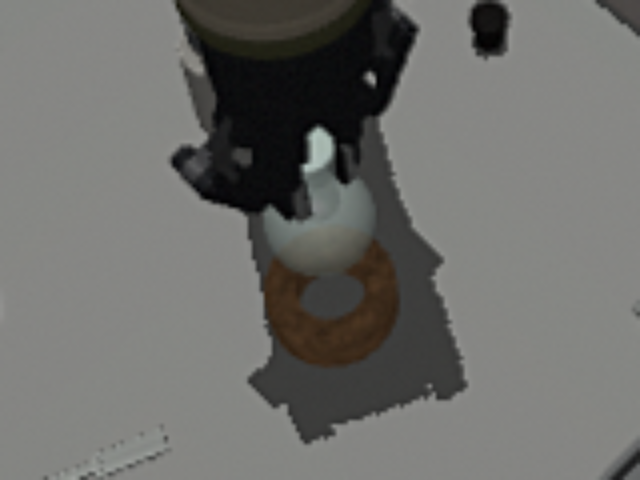

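The bulb is just above the cork ring hole. Lowering.

```bash
python3 -m pendant '[[[-0.0005,-0.0012,0.006],[0,0,0]],[[0,0,0.01],[0,0,0]],[[0,0,0.012],[0,0,0]],[[0,0,0.008],[0,0,0]],[[0,0,0.004],[0,0,0]],[[0,0,0],[0,0,0]],[[0,0,0],[0,0,0]],[[0,0,0],[0,0,0]]]'
python3 -c "
from h import *
go(.6045,-.1922,.10)"
```

```text
clock: 22.8
tcp_pos: [0.6036, -0.1919, 0.2644]
eef_rot: [-0.001, 1.0, 0.001, -0.0]
contact_force: [-0.1, 1.0, -1.2]
grip_width: 0.0236
t 22.8 grasp [ 0.6034 -0.1918  0.1097] w 0.0236 F [-0.1  1.  -1.2]
turn deg [ 0.06 -0.06  0.13] shift now-axes mm [-1.  -0.3  9.7] D-axes [-0.9 -0.3  9.7]
```

```bash
python3 -m pendant '[[[-0.0005,0,0.003],[0,0,0]],[[0,0,0.003],[0,0,0]],[[0,0,0.002],[0,0,0]],[[0,0,0],[0,0,0]],[[0,0,0],[0,0,0]]]'
python3 -m pendant '[[[0,0,0.001],[0,0,0]],[[0,0,0.001],[0,0,0]],[[0,0,0],[0,0,0]]]'
python3 -c "
from h import *
go(.6045,-.1922,.10)"
```

```text
clock: 23.22
tcp_pos: [0.6045, -0.192, 0.2568]
eef_rot: [-0.001, 1.0, 0.0, 0.0]
contact_force: [0.5, 0.5, -1.3]
grip_width: 0.0235
clock: 23.47
tcp_pos: [0.6048, -0.1923, 0.2553]
eef_rot: [-0.001, 1.0, 0.0, 0.001]
contact_force: [-0.1, -0.1, -0.2]
grip_width: 0.0232
t 23.47 grasp [ 0.6051 -0.1922  0.1006] w 0.0232 F [-0.1 -0.1 -0.2]
turn deg [0.03 0.13 0.13] shift now-axes mm [0.3 0.1 0.6] D-axes [0.3 0.1 0.6]
```

```bash
python3 -m pendant '[[[0.0004,0,0.001],[0,0,0]],[[0,0,0.001],[0,0,0]],[[0,0,0.001],[0,0,0]],[[0,0,0],[0,0,0]]]'
python3 -c "
from h import *
go(.6045,-.1922,.10)"
```

```text
clock: 23.8
tcp_pos: [0.6047, -0.1929, 0.2547]
eef_rot: [-0.001, 1.0, 0.0, 0.002]
contact_force: [-0.8, 0.5, -0.4]
grip_width: 0.0235
t 23.8 grasp [ 0.6054 -0.1928  0.1   ] w 0.0235 F [-0.8  0.5 -0.4]
turn deg [0.04 0.27 0.11] shift now-axes mm [0.2 0.7 0. ] D-axes [0.2 0.7 0. ]
```

```bash
python3 -m pendant '[[[0,0,0],[0,0,0]],[[0,0,0],[0,0,0]],[[0,0,0],[0,0,0]],[[0,0,0],[0,0,0]],[[0,0,0],[0,0,0]],[[0,0,0],[0,0,0]]]' -1
python3 -m pendant '[[[0,0,-0.01],[0,0,0]],[[0,0,-0.02],[0,0,0]],[[0,0,-0.02],[0,0,0]],[[0,0,-0.02],[0,0,0]],[[0,0,-0.01],[0,0,0]],[[0,0,0],[0,0,0]]]'
python3 -c "
from h import *
go(.4583,-.1515,.17)
c=r.camera('scene');W=cloud(c);print(band(W,(.604,-.192),.03,.085,.13));p=proj(c,(.604,-.192,.08)).astype(int); cv2.imwrite('pics/f3.png',cv2.resize(c['pixels'][p[1]-60:p[1]+60,p[0]-80:p[0]+80],None,fx=4,fy=4))"
```

```text
clock: 24.3
tcp_pos: [0.6048, -0.1927, 0.2544]
eef_rot: [-0.001, 1.0, 0.0, 0.003]
contact_force: [-0.3, 0.0, 0.1]
grip_width: 0.0856
clock: 24.8
tcp_pos: [0.6039, -0.1928, 0.3394]
eef_rot: [-0.001, 1.0, 0.0, 0.002]
contact_force: [0.3, 0.0, 0.1]
grip_width: 0.0854
t 24.8 grasp [ 0.6044 -0.1928  0.1847] w 0.0854 F [0.3 0.  0.1]
turn deg [0.03 0.17 0.09] shift now-axes mm [145.6  41.5  14.3] D-axes [145.6  41.3  14.7]
[0.6008, -0.1924, 13.7501, 0.6062, -0.195, 0.1217, 205.0]
```

View pics/f3.png

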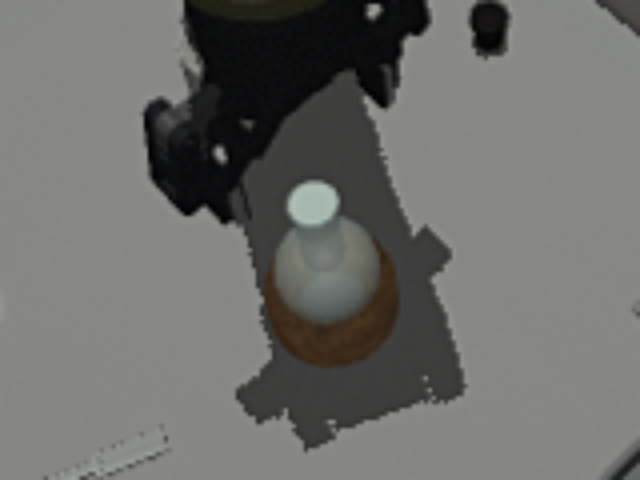

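The flask stands upright in the cork ring. Now the bottle.

```bash
python3 -m pendant '[[[0.012,0.003,-0.004],[0,0,0]],[[0.024,0.007,0],[0,0,0]],[[0.03,0.009,0],[0,0,0]],[[0.03,0.009,0],[0,0,0]],[[0.022,0.006,0],[0,0,0]],[[0.012,0.004,0],[0,0,0]],[[0.006,0.001,0],[0,0,0]],[[0,0,0],[0,0,0]],[[0,0,0],[0,0,0]]]'
python3 -c "
from h import *
go(.4583,-.1515,.13)"
```

```text
clock: 25.6
tcp_pos: [0.4604, -0.1507, 0.3329]
eef_rot: [-0.003, 1.0, 0.001, -0.004]
contact_force: [0.2, -0.1, -0.5]
grip_width: 0.0856
t 25.6 grasp [ 0.4593 -0.1505  0.1782] w 0.0856 F [ 0.2 -0.1 -0.5]
turn deg [ 0.08 -0.44  0.3 ] shift now-axes mm [ 1.8 -0.8 48.2] D-axes [ 2.1 -0.8 48.2]
```

```bash
python3 -m pendant '[[[0.001,-0.0008,0.01],[0,-0.4,0.3]],[[0,0,0.016],[0,0,0]],[[0,0,0.02],[0,0,0]],[[0,0,0.016],[0,0,0]],[[0,0,0.01],[0,0,0]],[[0,0,0.005],[0,0,0]],[[0,0,0],[0,0,0]],[[0,0,0],[0,0,0]]]'
python3 -c "
from h import *
go(.4583,-.1515,.06)"
```

```text
clock: 26.27
tcp_pos: [0.4655, -0.1535, 0.2522]
eef_rot: [0.0, 1.0, -0.002, 0.001]
contact_force: [0.0, 0.7, 0.5]
grip_width: 0.085
t 26.27 grasp [ 0.4657 -0.1541  0.0975] w 0.085 F [0.  0.7 0.5]
turn deg [-0.25  0.07 -0.04] shift now-axes mm [ 7.2  2.1 37.5] D-axes [ 7.2  2.  37.5]
```

```bash
python3 -m pendant '[[[0.007,0.002,0.004],[-0.2,0,0]],[[0,0,0.01],[0,0,0]],[[0,0,0.01],[0,0,0]],[[0,0,0.006],[0,0,0]],[[0,0,0.003],[0,0,0]],[[0,0,0],[0,0,0]],[[0,0,0],[0,0,0]]]'
python3 -c "
from h import *
go(.4583,-.1515,.06)"
```

```text
clock: 26.85
tcp_pos: [0.4588, -0.1514, 0.2176]
eef_rot: [0.0, 1.0, -0.0, 0.002]
contact_force: [0.6, -0.6, -0.1]
grip_width: 0.0857
t 26.85 grasp [ 0.4595 -0.1515  0.0629] w 0.0857 F [ 0.6 -0.6 -0.1]
turn deg [-0.01  0.27 -0.04] shift now-axes mm [ 0.5 -0.1  2.9] D-axes [ 0.5 -0.1  2.9]
```

```bash
python3 -m pendant '[[[0.0005,0,0.002],[0,0.2,0]],[[0,0,0.001],[0,0,0]],[[0,0,0],[0,0,0]],[[0,0,0],[0,0,0]]]'
python3 -m pendant '[[[0,0,0],[0,0,0]],[[0,0,0],[0,0,0]],[[0,0,0],[0,0,0]],[[0,0,0],[0,0,0]],[[0,0,0],[0,0,0]],[[0,0,0],[0,0,0]],[[0,0,0],[0,0,0]],[[0,0,0],[0,0,0]],[[0,0,0],[0,0,0]]]' 1 40
python3 -c "
from h import *
go(.4583,-.1515,.06)"
```

```text
clock: 27.18
tcp_pos: [0.4586, -0.1516, 0.2149]
eef_rot: [0.0, 1.0, -0.0, 0.001]
contact_force: [1.2, -0.3, -0.7]
grip_width: 0.0851
clock: 27.93
tcp_pos: [0.4589, -0.1517, 0.2156]
eef_rot: [0.0, 1.0, -0.0, 0.001]
contact_force: [0.5, 0.4, -0.1]
grip_width: 0.047
t 27.93 grasp [ 0.4593 -0.1518  0.0609] w 0.047 F [ 0.5  0.4 -0.1]
turn deg [-0.02  0.17 -0.04] shift now-axes mm [0.6 0.2 0.9] D-axes [0.6 0.2 0.9]
```

```bash
python3 -m pendant '[[[0,0,-0.006],[0,0,0]],[[0,0,-0.012],[0,0,0]],[[0,0,-0.018],[0,0,0]],[[0,0,-0.018],[0,0,0]],[[0,0,-0.012],[0,0,0]],[[0,0,-0.006],[0,0,0]],[[0,0,0],[0,0,0]],[[0,0,0],[0,0,0]]]'
python3 -m pendant '[[[-0.01,0.008,-0.002],[0,0,0]],[[-0.02,0.016,-0.002],[0,0,0]],[[-0.024,0.02,-0.002],[0,0,0]],[[-0.024,0.02,-0.002],[0,0,0]],[[-0.018,0.016,-0.001],[0,0,0]],[[-0.012,0.01,0],[0,0,0]],[[-0.006,0.005,0],[0,0,0]],[[0,0,0],[0,0,0]],[[0,0,0],[0,0,0]]]'
python3 -c "
from h import *
go(.6037,-.030,.10)"
```

```text
clock: 28.6
tcp_pos: [0.4573, -0.1515, 0.2908]
eef_rot: [0.001, 1.0, -0.0, -0.001]
contact_force: [-0.5, -0.8, -2.3]
grip_width: 0.047
clock: 29.35
tcp_pos: [0.5777, -0.0473, 0.2913]
eef_rot: [0.0, 1.0, 0.001, -0.006]
contact_force: [-0.5, -1.2, -1.6]
grip_width: 0.0469
t 29.35 grasp [ 0.5759 -0.047   0.1367] w 0.0469 F [-0.5 -1.2 -1.6]
turn deg [ 0.09 -0.67 -0.03] shift now-axes mm [-26.4  17.2  36.4] D-axes [-26.   17.3  36.6]
```

```bash
python3 -m pendant '[[[-0.010,0.007,0],[0,-0.7,0]],[[-0.008,0.005,0.006],[0,0,0]],[[-0.002,0.001,0.006],[0,0,0]],[[0,0,0],[0,0,0]],[[0,0,0],[0,0,0]],[[0,0,0],[0,0,0]]]'
python3 -c "
from h import *
go(.6037,-.030,.10)"
```

```text
clock: 29.85
tcp_pos: [0.5977, -0.0361, 0.2769]
eef_rot: [0.003, 1.0, 0.001, -0.0]
contact_force: [0.0, 0.5, -2.1]
grip_width: 0.0469
t 29.85 grasp [ 0.5977 -0.0359  0.1222] w 0.0469 F [ 0.   0.5 -2.1]
turn deg [ 0.07 -0.03 -0.3 ] shift now-axes mm [-6.   6.1 22.2] D-axes [-6.   6.1 22.2]
```

```bash
python3 -m pendant '[[[-0.006,0.006,0],[0,0,-0.3]],[[0,0,0.008],[0,0,0]],[[0,0,0.012],[0,0,0]],[[0,0,0.012],[0,0,0]],[[0,0,0.006],[0,0,0]],[[0,0,0],[0,0,0]],[[0,0,0],[0,0,0]],[[0,0,0],[0,0,0]]]'
python3 -c "
from h import *
go(.6037,-.030,.061)"
```

```text
clock: 30.52
tcp_pos: [0.6033, -0.0304, 0.2339]
eef_rot: [0.0, 1.0, 0.001, -0.001]
contact_force: [-0.4, 0.5, -2.1]
grip_width: 0.047
t 30.52 grasp [ 0.6029 -0.0303  0.0792] w 0.047 F [-0.4  0.5 -2.1]
turn deg [ 0.06 -0.14 -0.05] shift now-axes mm [-0.5  0.4 18.2] D-axes [-0.4  0.4 18.2]
```

```bash
python3 -m pendant '[[[-0.0005,0.0003,0.004],[0,0,0]],[[0,0,0.005],[0,0,0]],[[0,0,0.004],[0,0,0]],[[0,0,0.002],[0,0,0]],[[0,0,0],[0,0,0]],[[0,0,0],[0,0,0]]]'
python3 -m pendant '[[[0,0,0.001],[0,0,0]],[[0,0,0.001],[0,0,0]],[[0,0,0],[0,0,0]],[[0,0,0],[0,0,0]]]'
python3 -c "
from h import *
go(.6037,-.030,.061)"
```

```text
clock: 31.02
tcp_pos: [0.6042, -0.0302, 0.2183]
eef_rot: [0.001, 1.0, 0.001, -0.0]
contact_force: [0.1, -0.4, -2.6]
grip_width: 0.047
clock: 31.35
tcp_pos: [0.6044, -0.0303, 0.2166]
eef_rot: [0.001, 1.0, 0.001, 0.0]
contact_force: [0.9, 0.8, -1.7]
grip_width: 0.0469
t 31.35 grasp [ 0.6044 -0.0301  0.0619] w 0.0469 F [ 0.9  0.8 -1.7]
turn deg [ 0.08  0.01 -0.06] shift now-axes mm [0.7 0.3 0.9] D-axes [0.7 0.3 0.9]
```

```bash
python3 -m pendant '[[[0.0006,0,0.001],[0,0,0]],[[0,0,0.001],[0,0,0]],[[0,0,0.001],[0,0,0]],[[0,0,0],[0,0,0]]]'
python3 -c "
from h import *
go(.6037,-.030,.061)"
```

```text
clock: 31.68
tcp_pos: [0.6041, -0.0306, 0.2159]
eef_rot: [0.001, 1.0, 0.001, 0.001]
contact_force: [-0.5, -1.0, -2.1]
grip_width: 0.047
t 31.68 grasp [ 0.6043 -0.0302  0.0612] w 0.047 F [-0.5 -1.  -2.1]
turn deg [ 0.15  0.07 -0.08] shift now-axes mm [0.4 0.6 0.2] D-axes [0.4 0.6 0.2]
```

```bash
python3 -m pendant '[[[0,0,0.001],[0,0,0]],[[0,0,0.001],[0,0,0]],[[0,0,0.001],[0,0,0]],[[0,0,0],[0,0,0]]]'
python3 -c "
from h import *
go(.6037,-.030,.061)"
```

```text
clock: 32.02
tcp_pos: [0.6045, -0.031, 0.2158]
eef_rot: [0.001, 1.0, 0.002, 0.001]
contact_force: [-0.5, 0.3, -1.9]
grip_width: 0.047
t 32.02 grasp [ 0.6049 -0.0303  0.0611] w 0.047 F [-0.5  0.3 -1.9]
turn deg [ 0.24  0.17 -0.1 ] shift now-axes mm [0.8 1.  0.1] D-axes [0.8 1.  0.1]
```

z holds at 0.061, the height it was picked at, so the bottle is down. Releasing.

```bash
python3 -m pendant '[[[0,0,0],[0,0,0]],[[0,0,0],[0,0,0]],[[0,0,0],[0,0,0]],[[0,0,0],[0,0,0]],[[0,0,0],[0,0,0]],[[0,0,0],[0,0,0]]]' -1
python3 -m pendant '[[[0,0,-0.01],[0,0,0]],[[0,0,-0.025],[0,0,0]],[[0,0,-0.035],[0,0,0]],[[0,0,-0.035],[0,0,0]],[[0,0,-0.035],[0,0,0]],[[0,0,-0.02],[0,0,0]],[[0,0,-0.005],[0,0,0]],[[0,0,0],[0,0,0]]]'
python3 -m pendant '[[[0.015,0,0],[0,0,0]],[[0.03,0,0],[0,0,0]],[[0.03,0,0],[0,0,0]],[[0.03,0,0],[0,0,0]],[[0.03,0,0],[0,0,0]],[[0.015,0,0],[0,0,0]],[[0,0,0],[0,0,0]],[[0,0,0],[0,0,0]]]'
python3 -c "
from h import *
for n in('top','scene'):
    c=r.camera(n);W=cloud(c)
    for k,a in dict(bottle=((.603,-.03),.035,.097,.112),flaskneck=((.603,-.192),.03,.09,.13),cover=((.603,.133),.045,.124,.145),jar=((.4535,-.3525),.035,.053,.067),cork=((.6035,-.192),.05,.018,.03)).items(): print(n,k,band(W,*a))
    cv2.imwrite('pics/end_%s.png'%n,c['pixels'])"
```

```text
clock: 32.52
tcp_pos: [0.6048, -0.0309, 0.2156]
eef_rot: [0.001, 1.0, 0.002, 0.002]
contact_force: [0.5, 0.5, 0.1]
grip_width: 0.0852
clock: 33.18
tcp_pos: [0.6029, -0.0323, 0.3913]
eef_rot: [0.002, 1.0, 0.001, 0.001]
contact_force: [-0.7, 0.4, -0.7]
grip_width: 0.0855
clock: 33.85
tcp_pos: [0.4445, -0.031, 0.3824]
eef_rot: [0.0, 1.0, -0.0, -0.003]
contact_force: [0.2, -0.0, -0.4]
grip_width: 0.0849
top bottle None
top flaskneck None
top cover [0.6049, 0.1329, 33.1102, 0.6018, 0.1314, 0.133, 631.0]
top jar [0.4535, -0.3525, 17.6473, 0.4538, -0.3511, 0.0605, 181.0]
top cork None
scene bottle [0.6042, -0.0301, 17.4688, 0.6047, -0.0315, 0.105, 160.0]
scene flaskneck [0.6014, -0.1928, 13.8916, 0.6055, -0.1948, 0.1218, 196.0]
scene cover [0.6045, 0.1345, 34.2119, 0.6083, 0.1277, 0.1322, 405.0]
scene jar [0.4534, -0.3527, 17.2893, 0.4561, -0.3527, 0.0601, 190.0]
scene cork [0.6032, -0.1931, 38.4047, 0.6233, -0.2089, 0.0252, 325.0]
```

View pics/end_scene.png

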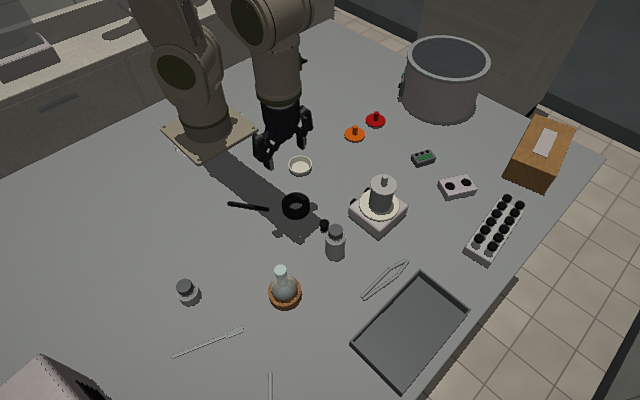

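View pics/end_top.png

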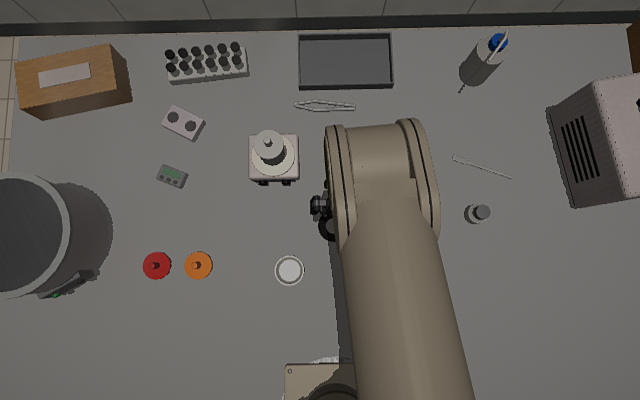

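In the scene view, the beaker with its cover is on the plate (382,195), the bottle stands at (335,242), the flask is upright in the cork ring (285,287) and the jar is untouched at (188,292). The arm hides the bottle and flask in the top view. Handing in.

```bash
python3 -c "
from station import r
print(r.close_job())"
```

```text
the job is handed in; nothing more can be done
None
```

The bench is set out as asked and the job is handed in at about 34 s. I placed things in order: beaker on the plate, cover on the beaker, flask to the cork ring, then the bottle. The hand-in gives no verdict.

- **Beaker and cover:** the beaker is within about 2 mm of the plate's centre. The cover sits flush on it, with its flange top at 132–133 mm (expected 132) and its centre within about 2 mm of the beaker's.
- **Flask:** it is upright in the cork ring, with its neck top at about 122 mm. Its neck centre reads within about 2 mm of the ring's centre.
- **Bottle:** it stands at (0.604, -0.030) m, about 1 mm from the midpoint between the plate and the cork ring.
- **Left alone:** the jar reads the same as at the start to within 1 mm, and the orange and red covers were not touched.

In the last pictures the arm hid the bottle and flask from the top camera, so their final positions come from the scene camera alone. The two cameras disagreed by up to 2 mm. No check failed.

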